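# Put the lipstick back and show the next one's shade label to the phone

## Task

We are going along the row of lipsticks from left to right (as the robot sees it), reading the shade labels on their undersides to the phone's front camera. Put the one left standing out on the shelf back down into the empty pocket of the stand and let go of it, then take out the next one, the one in the pocket directly to the right of it, and hold it in the air with its underside facing the phone's front lens squarely, centred in front of the lens and about 12 cm from it. Finish while still holding it there, steady, and leave everything else as it stands, phone included.

Things in the scene. Friction and masses are not known exactly. Their poses are not given: they have to be found in the camera images.
- pocket_home: frosted white acrylic block 44 (x) x 40 (y) x 32 mm high, fixed, with a square open pocket 25 x 25 mm, floor 4 mm and mouth 32 mm above the origin, which is the centre of the underside, 6 mm above the shelf. +y runs along the row to the left as the robot sees it, x away from the robot. Empty at the start; any of the four left-hand places of the row
- pocket_a: the same kind of block (same size, axes and origin), at the start holding lipstick_a. Its place in the row changes from start to start
- pocket_b: the same kind of block (same size, axes and origin), at the start holding lipstick_b. Its place in the row changes from start to start
- pocket_c: the same kind of block (same size, axes and origin), at the start holding lipstick_c. Its place in the row changes from start to start
- pocket_d: the same kind of block (same size, axes and origin), at the start holding lipstick_d. Always the right-hand end of the row
- lipstick_out: round lipstick, 20 mm diameter, 76 mm tall, straight sides, black with a brass waist 30 to 36 mm up, the only one standing out on the shelf, upright; about 30 g, in one piece. Origin: centre of its underside, where a pale 14 mm shade label sits; z runs up to the cap
- lipstick_a: square-section lipstick, 18 x 18 mm, 74 mm tall, black with a brass waist 30 to 36 mm up, sides parallel to its own x and y axes, which are within 4 degrees of its pocket's, standing upright in pocket_a, its underside on the pocket floor; about 30 g, in one piece. Origin: centre of its underside, where a pale 14 mm shade label sits; z runs up to the cap
- lipstick_b: stout round lipstick, 22 mm diameter, 70 mm tall, black foot and steel cap (the steel begins 26 mm up), standing upright in pocket_b, its underside on the pocket floor; about 30 g, in one piece. Origin: centre of its underside, where a pale 14 mm shade label sits; z runs up to the cap
- lipstick_c: slim round lipstick, 17 mm diameter, 80 mm tall, steel foot and black cap with a brass waist 32 to 38 mm up, standing upright in pocket_c, its underside on the pocket floor; about 30 g, in one piece. Origin: centre of its underside, where a pale 14 mm shade label sits; z runs up to the cap
- lipstick_d: round lipstick with a domed top, 20 mm diameter, 74 mm tall, black with a steel waist 30 to 36 mm up; the top 6 mm curve inward, standing upright in pocket_d, its underside on the pocket floor; about 30 g, in one piece. Origin: centre of its underside, where a pale 14 mm shade label sits; z runs up to the cap
- stand: frosted white acrylic tray 56 x 216 mm, base 6 mm thick with end cheeks 33 mm high, that carries the five pocket blocks in one straight row at 40 mm spacing along its y axis; turned up to 0.3 rad. Fixed. Origin: centre of its underside, on the shelf
- phone_lens (a point): front lens of the phone, a ringed dot near the middle of the screen's upper edge, on the screen surface, about 127 mm above the shelf. x points into the phone square to the screen: the lens looks along -x, towards the robot and upward, 50 to 60 degrees above level. y runs across the phone, to the left as the robot sees it, z up the screen. The screen ends 9 mm up z, 141 mm down, 36 mm to each side
- phone_stand: aluminium desk stand carrying the phone (72 x 150 x 10 mm, upright format, leaning back, on a stiff hinge: do not push it); foot plate 125 (x) x 85 (y) mm, all up to 145 mm high. Fixed. Origin: centre of the foot plate's underside; x away from the robot
- watch_case: bystander: closed black lacquered watch case, 115 x 210 x 78 mm, brass latch in front. Origin: centre of underside
- collar_tin: bystander: flat steel collar-stay tin, 52 x 87 x 21 mm. Origin: centre of underside
- shoe_horn: bystander: shoe horn lying flat, 195 x 45 x 13 mm with an orange silicone handle. Origin: on the shelf, near the middle of its length
- hair_jar: bystander: frosted acrylic hair-tie jar with lid, 74 mm diameter, 91 mm high. Origin: centre of underside
- owl: bystander: ceramic owl, 50 mm diameter, 77 mm high. Origin: centre of underside
- perfume: bystander: perfume bottle, 26 x 55 x 92 mm. Origin: centre of underside
- clothes_brush: bystander: clothes brush lying bristles down, 150 x 46 x 34 mm. Origin: centre of underside
Mind the look-alikes: they are no part of the job. There is more than one size of the phone_stand; the job needs the smallest.

How it is judged:
By the outcome, as a careful person would: the job done as asked, in the order asked, and still so for the second after the job is handed in, while the arm keeps its last pose, push and grip.
It also fails if it takes over 51 s, if anything falls off the work surface, if the arm or the gripper's body presses on something with over 40 N, if the wrist force passes 120 N, or if a joint passes its speed limit or range.

## Robot

A 6-joint arm with a two-finger parallel gripper is mounted at the origin on the work surface. World frame = base frame: x ahead of the robot, y to its left, z up, the work surface at z = 0. Lengths are in m, angles in rad, forces in N, time in s.
With the tool pointing down it reaches from about 0.325 to 0.85 m from the base axis. Payload 15.5 kg.
Tool frame: the origin (TCP) lies between the finger pads; the fingertips stand 11 mm ahead of it and the grasp point (between the pads) lies 8 mm behind it; z points along the fingers, y is the line along which they close (so a half turn about z gives the same grasp; the last joint's range is limited). The gripper opens to 91 mm and grips with 3 to 60 N. Pads are 32 mm wide; open, the fingers measure 118 mm over their backs; the gripper's body (76 mm by 178 mm) begins 60 mm behind the grasp point.
Start: joints at [-1.425, 0.494, 1.345, -0, 1.302, -0.096], TCP at [0.15, -0.607, 0.225] pointing down, gripper open.
Joint ranges: [-2.91, 2.91], [-0.82, 2.16], [0.22, 2.67], [-1.22, 4.37], [0.12, 2.79], [-3.08, 3.08]. Speed limits (rad/s): [1.89, 1.89, 2.57, 3.01, 3.01, 3.01].

## Interface

Orientations are given as a unit quaternion [w, x, y, z].
In Python, from plant import ctrl gives the robot as it stands.
- The arm moves only by the tool step_arm, never from a script. Its argument "plan" is one flat list of numbers, 6 for each row, row after row: the shift along the world's x, y, z each as a share of 25 cm, from -1 to 1, then the turn, a rotation vector about the world's x, y, z each as a share of pi/2 rad, from -1 to 1. A call has 1 to 12 rows; each row is the pose to reach, as a shift and turn from the pose commanded when the call began; what a row does not reach only later rows make up. A row lasts 1/12 s, in which the tool goes at most 41.7 mm and 7.16 degrees, less where a joint would pass 70% of its speed; a pose out of reach is approached as far as the arm can. A call with a number of a shift or a turn outside -1 to 1 is refused whole. A call with a gripper value outside its range is refused whole. "grip" is the closure, from -1 (fully open) to 1 (shut), set as the call begins (left out, the last holds). The fingers move at their own pace and stop on an object; "squeeze" is the grip in N (left out, the last holds). Time passes only in rows, so rows that repeat a pose let the fingers close. It gives the time, the measured TCP pose, the force, the opening and the grip force at its end, in the units of the state.
- ctrl.get_obs(): the state, without advancing time (a new reading comes with each control period).
- ctrl.capture(name): name is "scene" or "side" or "wrist"; returns a dict with "img" (384x512x3 uint8, red, green, blue), "mtx" (3x3 intrinsics, pixels), "eye" and "orientation" of the camera in the world. Camera axes: x right, y down, z forward; pixel columns grow to the right and rows downward; lengths in m; the calibration is good to about 2 mm. A picture is of the moment at which its call begins. There is no depth.
- ctrl.close_job(): hands the job in; it is judged then, once.
Trained networks look in a picture, given as the dict that the camera call returned (one of the last four; its "shot" number tells which), for a name from the list of things; names that differ only in an ending like _2 or _b are one class to them, and where a whole thing is asked for, a point or a joint stands for the part that bears it (a point fixed in the world has none). Each returns a list of dicts, best first, with "score" (0 to 1); they miss things now and then, are a little off and sometimes report something else, mostly with a low value. They report only what shows in the picture. A call takes as long as a camera call. They do not tell look-alikes from the thing itself.
- ctrl.regions_of(picture, label): "pixels" (384x512 bool, what is visible of it).
- ctrl.landmark_of(picture, label): "position" ([x, y, z] in m, in the coordinates of the camera as it stood for that picture, good to about 4 mm: a listed point, or the origin of a listed thing).
The state is a dict: "clock": time; "q": joint angles; "joint_vel": joint speeds; "effort": joint torques, N m; "tool_pos": TCP position; "tcp_rot": TCP orientation; "ft_force": force on the tool from outside, world axes, zero at the start; "moment": the same for the moment, N m; "grip_width": opening from 0.0 (shut) to 1.0 (fully open); "gripper_force": force on a finger pad.
Only numpy, scipy, OpenCV 4.12 (cv2) and the standard library are available. Lean on these libraries where they do the work, as an engineer would, in place of code of your own. Each camera call takes 0.05 s, during which the arm holds its last target. There are 200 camera calls.

## Working session

There is one attempt and no reset: what is moved stays moved. The work goes in short steps, Python scripts to look and compute and a tool call to move; the robot and the scene stay as the last step left them, time stands still between calls to the robot, and variables do not carry over. Pictures are saved under pics/ and viewed, at most 10 in all, crops included, and the job is handed in when it is done.

Besides the shell and the picture viewer there is one more tool, called as a command line: name --argument value ..., lists and objects as JSON in quotes. step_arm: Moves the arm, as the interface text tells. Its arguments: {"type":"object","properties":{"plan":{"type":"array","items":{"type":"number"}},"grip":{"type":"number"},"squeeze":{"type":"number"}},"required":["plan"]}

```bash
mkdir -p pics; ls
cat > h.py <<'E'
import numpy as np, cv2
from scipy.spatial.transform import Rotation as R
from plant import ctrl
def rot(q): return R.from_quat([q[1],q[2],q[3],q[0]])
def save(p,n): cv2.imwrite('pics/'+n+'.png',cv2.cvtColor(p['img'],cv2.COLOR_RGB2BGR))
def world(p,x): return rot(p['orientation']).apply(x)+np.array(p['eye'])
def proj(p,X):
    c=rot(p['orientation']).inv().apply(np.atleast_2d(X)-np.array(p['eye'])); u=c@np.array(p['mtx']).T
    return u[:,:2]/u[:,2:]
def ray(p,uv,z):
    d=rot(p['orientation']).apply(np.linalg.inv(p['mtx'])@np.array([uv[0],uv[1],1.])); e=np.array(p['eye'])
    return e+d*(z-e[2])/d[2]
E
python3 - <<'E'
from h import *
np.set_printoptions(precision=4,suppress=True)
for c in ['scene','side']:
    p=ctrl.capture(c); save(p,c+'0'); print(c,np.array(p['eye']))
    for n in ['lipstick_out','lipstick_a','pocket_home','stand','phone_lens','phone_stand','watch_case','hair_jar','owl','perfume','clothes_brush','shoe_horn','collar_tin']:
        for r in ctrl.landmark_of(p,n)[:6]:
            w=world(p,r['position']); print(n,round(r['score'],2),w,proj(p,w)[0].round())
print(ctrl.get_obs())
E
```

```text
pics
scene [ 1.2664 -1.0906  1.1806]
lipstick_out 0.58 [ 0.3864 -0.4341  0.0029] [133. 293.]
lipstick_out 0.47 [ 0.4486  0.0779 -0.0011] [232. 212.]
lipstick_out 0.43 [ 0.4726 -0.1251  0.0097] [208. 243.]
lipstick_a 0.69 [ 0.4038  0.41   -0.0006] [263. 168.]
lipstick_a 0.56 [ 0.4562 -0.2419  0.01  ] [185. 262.]
lipstick_a 0.47 [ 0.4729 -0.1247  0.0078] [208. 244.]
lipstick_a 0.47 [ 0.4741 -0.0877  0.0101] [214. 237.]
lipstick_a 0.47 [ 0.4655 -0.1629  0.0088] [200. 249.]
pocket_home 0.64 [ 0.4601 -0.1996  0.0073] [193. 255.]
pocket_home 0.61 [0.6423 0.2247 0.1315] [292. 180.]
pocket_home 0.31 [ 0.4497  0.0795 -0.0027] [233. 213.]
stand 0.65 [ 0.467  -0.1656 -0.0049] [201. 252.]
stand 0.23 [ 0.6229 -0.4159  0.0014] [195. 318.]
phone_lens 0.82 [0.3442 0.2109 0.1834] [225. 151.]
phone_lens 0.72 [0.5455 0.6707 0.1834] [317. 115.]
phone_lens 0.51 [0.6431 0.2234 0.1283] [292. 181.]
phone_stand 0.97 [ 0.5965  0.2215 -0.002 ] [281. 204.]
phone_stand 0.95 [0.2839 0.1863 0.0028] [213. 186.]
phone_stand 0.79 [0.4809 0.668  0.0017] [303. 146.]
phone_stand 0.37 [ 0.4577 -0.2461  0.0068] [185. 263.
[... 1134 characters left out ...]
]
hair_jar 0.71 [ 0.7079  0.0146 -0.0038] [310. 206.]
shoe_horn 0.25 [ 0.4578 -0.2408  0.004 ] [304. 285.]
collar_tin 0.59 [ 0.7102  0.0125 -0.0028] [311. 206.]
collar_tin 0.38 [ 0.4739 -0.0819  0.0059] [275. 249.]
{'clock': 1.4, 'q': array([-1.4245,  0.4936,  1.3455,  0.    ,  1.3025, -0.0955]), 'joint_vel': array([0.0003, 0.0013, 0.0005, 0.0009, 0.    , 0.0014]), 'effort': array([ -0.0012, -87.8686, -38.2248,   0.0706,   0.044 ,  -0.    ]), 'tool_pos': array([ 0.1497, -0.6068,  0.2249]), 'tcp_rot': array([-0.    ,  0.9927,  0.1206,  0.    ]), 'ft_force': array([ 0.1539, -0.3509, -0.6308]), 'moment': array([ 0.0628, -0.0139, -0.0172]), 'gripper_force': 0.0, 'grip_width': 0.9992573737329428}
```

Run:
```python
from h import *
a=cv2.imread('pics/scene0.png')[110:340,100:360]; b=cv2.imread('pics/side0.png')[130:340,150:420]
cv2.imwrite('pics/a.png',cv2.resize(a,(678,600),interpolation=2)); cv2.imwrite('pics/b.png',cv2.resize(b,(771,600),interpolation=2))
```

```text
(no output)
```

View pics/a.png

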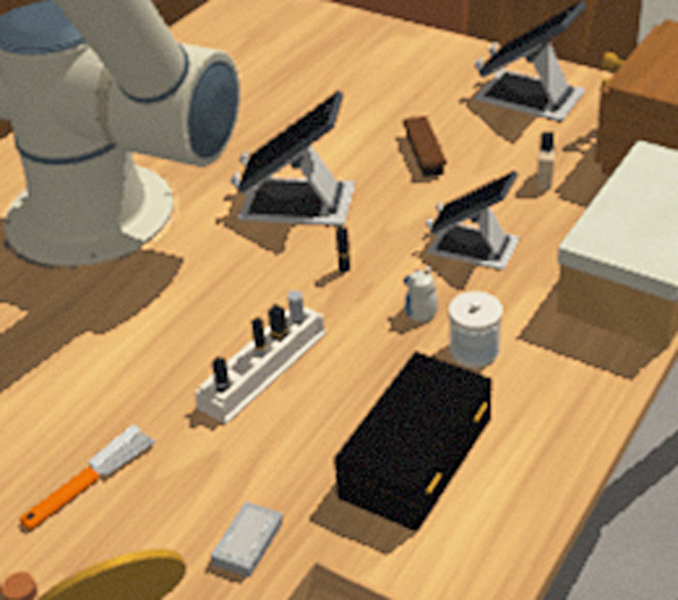

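View pics/b.png

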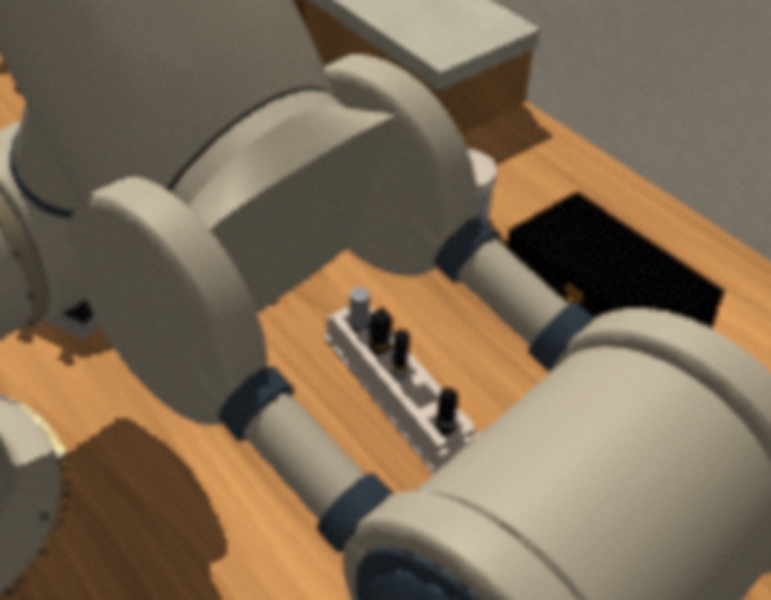

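Candidates:
- **Lipstick:** the loose one stands at crop (343,250), scene pixel about (232,212), outside the stand. It is black with a brass waist, so it is lipstick_out.
- **Row, left to right:** steel cap (b), square (a), slim (c), empty pocket (4th place), domed black (d).
- **Next lipstick:** lipstick_d, at crop (221,372).
- **Phones:** lens heights are 183, 183 and 128 mm. The 128 mm one at crop (475,220) matches the stated 127 mm and is the smallest.

I'll move above the row now and refine with the wrist camera.

step_arm --plan '[0.84,1,0.3,0,0,0.4,0.84,1,0.3,0,0,0.4,0.84,1,0.3,0,0,0.4,0.84,1,0.3,0,0,0.4,0.84,1,0.3,0,0,0.4,0.84,1,0.3,0,0,0.4,0.84,1,0.3,0,0,0.4,0.84,1,0.3,0,0,0.4,0.84,1,0.3,0,0,0.4,0.84,1,0.3,0,0,0.4]' --grip -1

```text
clock: 2.23
tool_pos: [0.361, -0.3554, 0.3007]
tcp_rot: [0.001, 0.906, 0.423, 0.0]
ft_force: [-0.8, -1.3, -0.9]
grip_width: 0.997
gripper_force: 0.0
```

step_arm --plan '[0.2,0.8,0.0,0,0,0.38,0.2,0.8,0.0,0,0,0.38,0.2,0.8,0.0,0,0,0.38,0.2,0.8,0.0,0,0,0.38,0.2,0.8,0.0,0,0,0.38,0.2,0.8,0.0,0,0,0.38,0.2,0.8,0.0,0,0,0.38]'

```text
clock: 2.82
tool_pos: [0.4097, -0.156, 0.2998]
tcp_rot: [-0.0, 0.742, 0.67, -0.0]
ft_force: [-0.8, -0.8, -0.6]
grip_width: 0.995
gripper_force: 0.0
```

Run:
```python
from h import *
np.set_printoptions(precision=4,suppress=True)
o=ctrl.get_obs(); print(o['clock'],o['tool_pos'],o['tcp_rot'],o['q'])
for c in ['wrist','side','scene']:
    p=ctrl.capture(c); save(p,c+'1')
    if c=='wrist': print(c,np.array(p['eye']),rot(p['orientation']).as_matrix(),proj(p,[[.449,.078,0],[.467,-.165,.0],[.46,-.2,.038]]))
    for n in ['lipstick_out','lipstick_d','pocket_home','stand','phone_lens','phone_stand']:
        for r in ctrl.landmark_of(p,n)[:5]:
            w=world(p,r['position']); print(c,n,round(r['score'],2),w,proj(p,w)[0].round())
w=cv2.imread('pics/wrist1.png'); s=cv2.imread('pics/side1.png')
cv2.imwrite('pics/c.png',np.hstack([cv2.resize(w,(512,384))[:, :400],s[:, 112:512]]))
```

```text
2.8167 [ 0.4097 -0.156   0.2998] [-0.      0.742   0.6704 -0.0001] [-0.5001  0.1491  1.66   -0.0002  1.3326 -0.3989]
wrist [ 0.4181 -0.0717  0.4603] [[ 0.9948 -0.0971 -0.03  ]
 [-0.1016 -0.9503 -0.2941]
 [ 0.      0.2957 -0.9553]] [[268.0846  -7.2557]
 [291.713  158.7167]
 [291.5951 185.2769]]
wrist lipstick_d 0.86 [ 0.4685 -0.1215  0.0096] [292. 133.]
wrist lipstick_d 0.82 [ 0.473  -0.0821  0.0087] [293. 107.]
wrist lipstick_d 0.74 [ 0.4618 -0.1591  0.0068] [289. 156.]
wrist lipstick_d 0.65 [ 0.462  -0.2426  0.0076] [292. 204.]
wrist lipstick_d 0.42 [ 0.4666 -0.1578 -0.0007] [291. 154.]
wrist pocket_home 0.86 [ 0.4629 -0.2029  0.0045] [291. 181.]
wrist pocket_home 0.52 [ 0.733  -0.1974  0.0026] [451. 162.]
wrist stand 0.79 [ 0.4682 -0.1585 -0.0027] [292. 155.]
wrist phone_stand 0.5 [ 0.4733 -0.0784  0.0066] [293. 105.]
side lipstick_out 0.65 [0.4506 0.077  0.0014] [240. 224.]
side lipstick_d 0.59 [ 0.4677 -0.1626  0.0062] [290. 266.]
side lipstick_d 0.57 [ 0.4676 -0.124   0.0122] [282. 257.]
side lipstick_d 0.56 [ 0.4758 -0.0821  0.0081] [275. 248.]
side lipstick_d 0.48 [ 0.4583 -0.
[... 1094 characters left out ...]
pocket_home 0.61 [ 0.4604 -0.2024  0.0027] [193. 257.]
scene pocket_home 0.36 [0.4484 0.0779 0.0012] [232. 212.]
scene stand 0.54 [ 0.4658 -0.1624 -0.0019] [201. 251.]
scene phone_lens 0.86 [0.3442 0.2101 0.1812] [225. 152.]
scene phone_lens 0.85 [0.6443 0.2235 0.131 ] [293. 181.]
scene phone_lens 0.62 [0.5478 0.6703 0.1832] [318. 115.]
scene phone_lens 0.36 [ 0.7364 -0.199  -0.0044] [260. 286.]
scene phone_stand 0.82 [ 0.2838  0.1859 -0.0009] [213. 187.]
scene phone_stand 0.78 [0.5999 0.2226 0.0002] [282. 204.]
scene phone_stand 0.57 [ 0.4819  0.6636 -0.0014] [302. 147.]
scene phone_stand 0.51 [ 0.7358 -0.2004 -0.0049] [260. 286.]
scene phone_stand 0.33 [ 0.4716 -0.1233  0.0083] [208. 243.]
```

View pics/c.png

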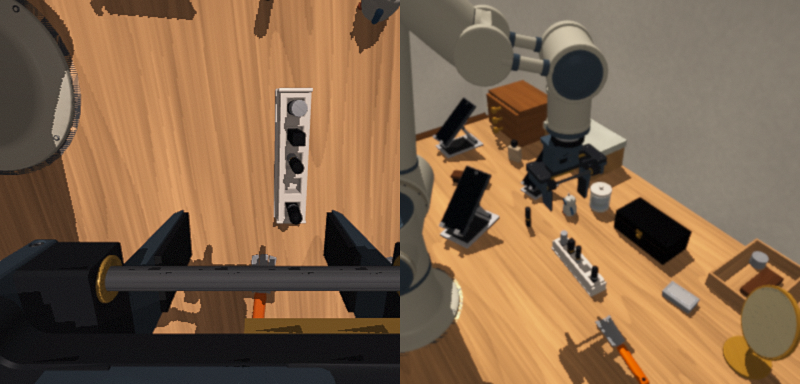

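Wrist view: the row runs from (298,105), steel cap, through (296,136), (295,163) and the empty pocket at (292,186), to (293,213), domed. That confirms the empty pocket is the fourth and d is to its right. Next I'll go above lipstick_out.

step_arm --plan '[0.157,0.936,-0.4,0,0,0,0.157,0.936,-0.4,0,0,0,0.157,0.936,-0.4,0,0,0,0.157,0.936,-0.4,0,0,0,0.157,0.936,-0.4,0,0,0,0.157,0.936,-0.4,0,0,0,0.157,0.936,-0.4,0,0,0,0.157,0.936,-0.4,0,0,0]'

```text
clock: 4.53
tool_pos: [0.4484, 0.0793, 0.1988]
tcp_rot: [-0.001, 0.742, 0.671, -0.001]
ft_force: [-0.3, 0.1, -0.5]
grip_width: 0.996
gripper_force: 0.0
```

Run:
```python
from h import *
np.set_printoptions(precision=4,suppress=True)
o=ctrl.get_obs(); print(o['clock'],o['tool_pos'],o['tcp_rot'],o['q'])
p=ctrl.capture('wrist'); save(p,'wrist2'); np.savez('w2',**{k:p[k] for k in('eye','orientation','mtx')})
for n in ['lipstick_out','pocket_home','stand']:
    for r in ctrl.landmark_of(p,n)[:4]:
        w=world(p,r['position']); print(n,round(r['score'],2),w,proj(p,w)[0].round(),proj(p,w+[0,0,.076])[0].round())
T=np.array(o['tool_pos']); print('tcp px',proj(p,[T]), 'eye',p['eye'])
for r in ctrl.regions_of(p,'lipstick_out')[:2]:
    m=r['pixels']; ys,xs=np.nonzero(m); print(r['score'],xs.min(),xs.max(),ys.min(),ys.max(),m.sum())
```

```text
4.5333 [0.4484 0.0793 0.1988] [-0.0007  0.7416  0.6708 -0.0007] [0.0436 0.2912 1.7796 0.0003 1.0728 0.1437]
lipstick_out 0.8 [ 0.4486  0.0798 -0.0026] [258. 170.] [258. 186.]
tcp px [[257.5216 241.6061]] eye [0.4571 0.1636 0.3593]
0.57 249 266 165 196 484
0.51 426 511 176 251 4704
```

View pics/wrist2.png

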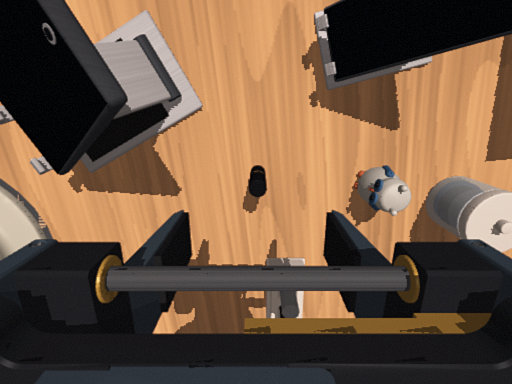

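The wrist picture shows lipstick_out at (258,180), centred between the fingers, with the TCP at column 257.5. The big phone at upper left, the owl at (385,190) and the small phone at upper right are all clear. I'll descend and grasp.

step_arm --plan '[0,0,-0.3,0,0,0,0,0,-0.45,0,0,0,0,0,-0.55,0,0,0,0,0,-0.62,0,0,0,0,0,-0.62,0,0,0,0,0,-0.62,0,0,0,0,0,-0.62,0,0,0]'

```text
clock: 5.37
tool_pos: [0.4499, 0.0767, 0.0465]
tcp_rot: [0.001, 0.743, 0.669, 0.001]
ft_force: [0.4, -0.2, 1.2]
grip_width: 0.998
gripper_force: 0.0
```

step_arm --plan '[0,0,0,0,0,0,0,0,0,0,0,0,0,0,0,0,0,0,0,0,0,0,0,0,0,0,0,0,0,0,0,0,0,0,0,0,0,0,0,0,0,0,0,0,0,0,0,0,0,0,0,0,0,0,0,0,0,0,0,0]' --grip 1 --squeeze 15

```text
clock: 6.2
tool_pos: [0.4489, 0.0772, 0.0449]
tcp_rot: [-0.0, 0.743, 0.669, -0.0]
ft_force: [0.7, 0.0, -0.3]
grip_width: 0.299
gripper_force: 0.0
```

step_arm --plan '[0,0,0,0,0,0,0,0,0,0,0,0,0,0,0,0,0,0,0,0,0,0,0,0,0,0,0.1,0,0,0,0,0,0.3,0,0,0,0,0,0.5,0,0,0,0,0,0.64,0,0,0,0,0,0.64,0,0,0]'

```text
clock: 6.95
tool_pos: [0.451, 0.0773, 0.2105]
tcp_rot: [0.002, 0.743, 0.67, 0.003]
ft_force: [1.5, 0.8, 0.4]
grip_width: 0.207
gripper_force: 15.0
```

step_arm --plan '[0.02,-0.5,0.0,0,0,0,0.05,-1,0.0,0,0,0,0.05,-1,0.0,0,0,0,0.05,-1,0.0,0,0,0,0.05,-1,0.0,0,0,0,0.05,-1,0.0,0,0,0,0.05,-1,0.0,0,0,0,0.05,-1,0.0,0,0,0,0.05,-1,0.0,0,0,0]'

```text
clock: 7.7
tool_pos: [0.461, -0.1727, 0.2047]
tcp_rot: [-0.0, 0.743, 0.669, -0.0]
ft_force: [0.6, 0.5, -0.5]
grip_width: 0.202
gripper_force: 15.0
```

Run:
```python
from h import *
np.set_printoptions(precision=4,suppress=True)
o=ctrl.get_obs(); print(o['clock'],o['tool_pos'],o['tcp_rot'],o['grip_width'],o['gripper_force'])
for k in range(2):
  p=ctrl.capture('wrist')
  for n in ['pocket_home','stand','lipstick_d']:
    for r in ctrl.landmark_of(p,n)[:5]:
        w=world(p,r['position']); print(n,round(r['score'],2),w,proj(p,w)[0].round())
save(p,'wrist3'); np.savez('w3',tool=ctrl.get_obs()['tool_pos'],**{k:p[k] for k in('eye','orientation','mtx')})
im=cv2.imread('pics/wrist3.png'); cv2.imwrite('pics/d.png',cv2.resize(im[100:290,160:400],None,fx=3.1,fy=3.1,interpolation=2))
```

```text
7.7 [ 0.461  -0.1727  0.2047] [-0.0004  0.7432  0.6691 -0.    ] 0.20155915221621432 15.00005766749382
pocket_home 0.96 [ 0.4599 -0.2029  0.0044] [259. 192.]
lipstick_d 0.94 [ 0.4636 -0.1609  0.0096] [258. 163.]
lipstick_d 0.58 [ 0.4705 -0.0834  0.0098] [257. 100.]
lipstick_d 0.55 [ 0.4701 -0.1231  0.0117] [261. 133.]
pocket_home 0.97 [ 0.4612 -0.2045  0.0042] [260. 194.]
pocket_home 0.26 [ 0.4686 -0.1249  0.0076] [259. 135.]
lipstick_d 0.66 [ 0.4729 -0.0851  0.0102] [259. 102.]
lipstick_d 0.65 [ 0.4662 -0.1202  0.0125] [257. 132.]
lipstick_d 0.59 [ 0.4629 -0.1606  0.0115] [258. 163.]
```

View pics/d.png

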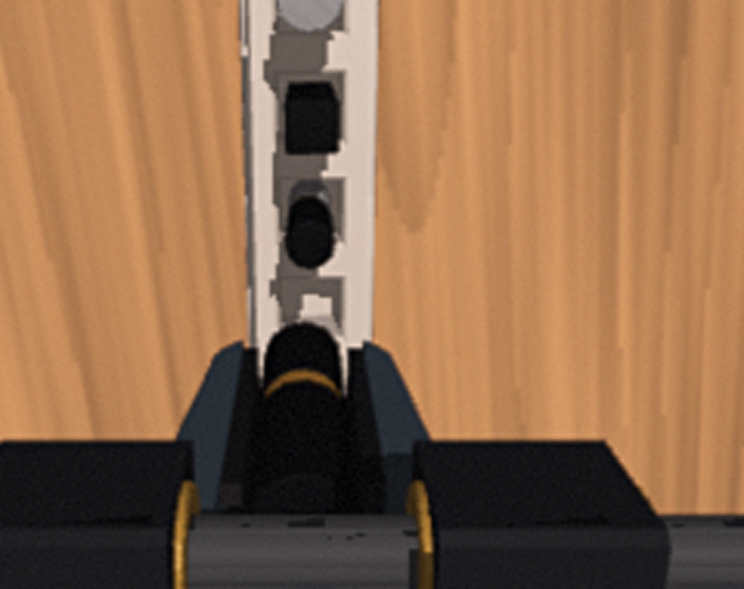

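The crop shows the held lipstick's foot at full-image pixel (257.7,204) and the far mouth edge of the empty pocket on row 189.5, columns 248 to 271. Domed d is hidden below. Next I'll convert these to world positions.

Run:
```python
from h import *
np.set_printoptions(precision=4,suppress=True)
p=dict(np.load('w3.npz')); T=p['tool']
f=lambda c,z: ray(p,(c[0]/3.1+160-.5+.16,c[1]/3.1+100-.5+.16),z)
for nm,l,r in [('home',(272,277),(344,277)),('c',(276,178),(345,178)),('a',(277,71),(345,71))]:
    L,Rr=f(l,.038),f(r,.038); print(nm,L,Rr,(L+Rr)/2,'w',np.linalg.norm(Rr-L),'centre~',(L+Rr)/2+np.array([-.0125*.11,-.0125*.99,0]))
zb=T[2]-.0449
e=f((303,322),zb); print('held far rim',e,'centre',e-[0,.010,0],'tcp',T)
print('held sides',f((266,360),zb),f((341,360),zb))
print('edge left',f((246,60),.03),f((251,340),.03),'right',f((378,60),.03),f((374,340),.03))
# predicted px of model: stand yaw etc
for yaw in (-.10,-.115,-.13):
    for c0 in ([.4655,-.1615],):
        ex=np.array([np.cos(yaw),np.sin(yaw)]);ey=np.array([-np.sin(yaw),np.cos(yaw)])
        P=[np.r_[np.array(c0)+ey*(k*.04+.0125)+ex*s*.0125,.038] for k in (1,0,-1) for s in(-1,1)]
        print(yaw,((proj(p,P)-[159.66,99.66])*3.1).round().tolist())
```

```text
home [ 0.4475 -0.186   0.038 ] [ 0.4761 -0.189   0.038 ] [ 0.4618 -0.1875  0.038 ] w 0.028792553561940524 centre~ [ 0.4604 -0.1999  0.038 ]
c [ 0.4535 -0.1464  0.038 ] [ 0.48   -0.1492  0.038 ] [ 0.4668 -0.1478  0.038 ] w 0.02664141454795204 centre~ [ 0.4654 -0.1602  0.038 ]
a [ 0.4584 -0.1065  0.038 ] [ 0.4836 -0.1091  0.038 ] [ 0.471  -0.1078  0.038 ] w 0.025311970771891096 centre~ [ 0.4696 -0.1202  0.038 ]
held far rim [ 0.4623 -0.162   0.1601] centre [ 0.4623 -0.172   0.1601] tcp [ 0.4615 -0.1723  0.205 ]
held sides [ 0.4517 -0.1714  0.1601] [ 0.471  -0.1734  0.1601]
edge left [ 0.4468 -0.1017  0.03  ] [ 0.435 -0.215  0.03 ] right [ 0.4967 -0.1069  0.03  ] [ 0.4863 -0.2202  0.03  ]
-0.1 [[277.0, 75.0], [344.0, 75.0], [278.0, 181.0], [343.0, 181.0], [280.0, 280.0], [342.0, 280.0]]
-0.115 [[279.0, 75.0], [346.0, 76.0], [279.0, 181.0], [344.0, 182.0], [279.0, 280.0], [341.0, 280.0]]
-0.13 [[281.0, 74.0], [349.0, 76.0], [279.0, 180.0], [344.0, 182.0], [277.0, 279.0], [340.0, 281.0]]
```

step_arm --plan '[0,-0.115,-0.1,0,0,0,0,-0.115,-0.22,0,0,0,0,-0.115,-0.34,0,0,0,0,-0.115,-0.42,0,0,0,0,-0.115,-0.448,0,0,0,0,-0.115,-0.448,0,0,0,0,-0.115,-0.448,0,0,0,0,-0.115,-0.448,0,0,0]'

```text
clock: 8.77
tool_pos: [0.4622, -0.2019, 0.0942]
tcp_rot: [0.001, 0.743, 0.67, 0.0]
ft_force: [-0.8, -0.5, -0.7]
grip_width: 0.203
gripper_force: 15.0
```

Run:
```python
from h import *
np.set_printoptions(precision=4,suppress=True)
o=ctrl.get_obs(); print(o['clock'],o['tool_pos'],o['tcp_rot'])
out=[]
for c in ['wrist','side','scene']:
    p=ctrl.capture(c); save(p,c+'4'); np.savez(c+'4',tool=o['tool_pos'],**{k:p[k] for k in('eye','orientation','mtx')})
    im=cv2.imread('pics/'+c+'4.png'); T=np.array(o['tool_pos'])-[0,0,.05]; u=proj(p,[T])[0].astype(int); h={'wrist':40,'side':20,'scene':20}[c]; u=np.clip(u,h,[511-h,383-h])
    print(c,u-h,266/(2*h)); out.append(cv2.resize(im[u[1]-h:u[1]+h,u[0]-h:u[0]+h],(266,266) if c!='wrist' else (266,266),interpolation=2))
    for r in ctrl.landmark_of(p,'lipstick_out')[:3]: print(round(r['score'],2),world(p,r['position']))
cv2.imwrite('pics/e.png',cv2.resize(np.hstack(out[:3]),(798,266)))
```

```text
8.7667 [ 0.4622 -0.2019  0.0942] [0.0009 0.7427 0.6696 0.0003]
wrist [217 172] 3.325
0.61 [ 0.4642 -0.201   0.0472]
side [277 246] 6.65
0.5 [ 0.4617 -0.2063  0.0458]
scene [172 228] 6.65
0.48 [ 0.4644 -0.2017  0.0503]
0.47 [ 0.6202  0.434  -0.0034]
```

View pics/e.png

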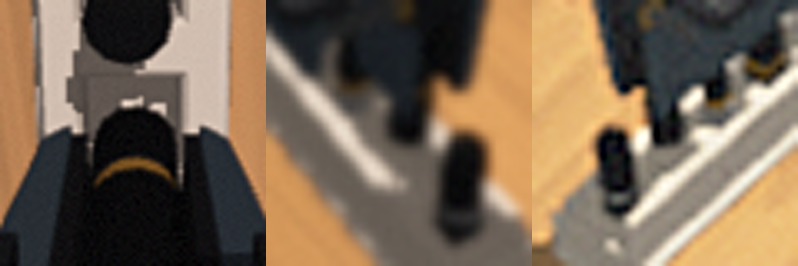

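The wrist crop shows the mouth edge at full-image row 194, columns 243.5 to 272.6. The lipstick foot is centred at column 258.2 with its far rim on row 204.5, so x is centred. I'll compute y.

Run:
```python
from h import *
np.set_printoptions(precision=4,suppress=True)
p=dict(np.load('wrist4.npz')); T=p['tool']
f=lambda c,z: ray(p,(c[0]/3.325+217-.35,c[1]/3.325+172-.35),z)
L,Rr=f((88,73),.038),f((185,73),.038); print(L,Rr,np.linalg.norm(L-Rr),'mouth centre',(L+Rr)/2-np.array([.0014,.0124,0]))
print('foot',f((137,108),T[2]-.0449)-np.array([.0011,.0099,0]),T, f((94,150),T[2]-.04),f((180,150),T[2]-.04))
```

```text
[ 0.452  -0.1864  0.038 ] [ 0.476 -0.189  0.038] 0.02405347751596935 mouth centre [ 0.4626 -0.2001  0.038 ]
foot [ 0.4624 -0.2026  0.0493] [ 0.4622 -0.2019  0.0942] [ 0.4526 -0.2004  0.0542] [ 0.4727 -0.2025  0.0542]
```

step_arm --plan '[0.003,0.008,0,0,0,0,0.003,0.008,0,0,0,0,0.003,0.008,-0.02,0,0,0,0.003,0.008,-0.04,0,0,0,0.003,0.008,-0.06,0,0,0,0.003,0.008,-0.08,0,0,0,0.003,0.008,-0.08,0,0,0]'

```text
clock: 9.65
tool_pos: [0.4616, -0.1992, 0.0717]
tcp_rot: [-0.001, 0.743, 0.669, -0.0]
ft_force: [-0.1, -0.5, -0.7]
grip_width: 0.205
gripper_force: 15.0
```

The foot is inside the mouth with no contact force. Lowering further.

step_arm --plan '[0,0,-0.02,0,0,0,0,0,-0.04,0,0,0,0,0,-0.055,0,0,0,0,0,-0.065,0,0,0,0,0,-0.07,0,0,0,0,0,-0.07,0,0,0,0,0,-0.07,0,0,0]'

```text
clock: 10.23
tool_pos: [0.4622, -0.1996, 0.0554]
tcp_rot: [0.0, 0.743, 0.669, 0.0]
ft_force: [-0.7, -0.3, 0.4]
grip_width: 0.202
gripper_force: 15.0
```

step_arm --plan '[0,0,0,0,0,0,0,0,0,0,0,0,0,0,0,0,0,0,0,0,0,0,0,0,0,0,0,0,0,0,0,0,0,0,0,0,0,0,0,0,0,0]' --grip 0.1

```text
clock: 10.82
tool_pos: [0.4621, -0.1996, 0.0554]
tcp_rot: [-0.0, 0.743, 0.669, -0.0]
ft_force: [-0.9, -0.7, -0.4]
grip_width: 0.453
gripper_force: 0.0
```

step_arm --plan '[0,0,0.1,0,0,0,0,0,0.2,0,0,0,0,0,0.35,0,0,0,0,0,0.5,0,0,0,0,0,0.6,0,0,0,0,0,0.6,0,0,0,0,0,0.6,0,0,0]'

```text
clock: 11.4
tool_pos: [0.4628, -0.1999, 0.2068]
tcp_rot: [0.001, 0.743, 0.669, 0.0]
ft_force: [-0.2, -0.1, -0.3]
grip_width: 0.45
gripper_force: 0.0
```

Run:
```python
from h import *
np.set_printoptions(precision=4,suppress=True)
o=ctrl.get_obs(); print(o['clock'],o['tool_pos'],o['tcp_rot'],o['grip_width'])
out=[]
for c in ['wrist','side','scene']:
    p=ctrl.capture(c); save(p,c+'5'); np.savez(c+'5',tool=o['tool_pos'],**{k:p[k] for k in('eye','orientation','mtx')})
    im=cv2.imread('pics/'+c+'5.png'); u=proj(p,[[.46,-.21,.04]])[0].astype(int); h={'wrist':50,'side':28,'scene':28}[c]; u=np.clip(u,h,[511-h,383-h])
    print(c,u-h,266/(2*h)); out.append(cv2.resize(im[u[1]-h:u[1]+h,u[0]-h:u[0]+h],(266,266),interpolation=2))
    for n in ['lipstick_out','pocket_home']:
        for r in ctrl.landmark_of(p,n)[:5]: print(n,round(r['score'],2),world(p,r['position']))
cv2.imwrite('pics/f.png',np.hstack(out))
```

```text
11.4 [ 0.4628 -0.1999  0.2068] [0.0015 0.7428 0.6695 0.0005] 0.45030124921156095
wrist [205 134] 2.66
lipstick_out 0.57 [ 0.4627 -0.1969  0.0108]
pocket_home 0.7 [ 0.4622 -0.202   0.0036]
side [270 241] 4.75
lipstick_out 0.46 [ 0.4629 -0.2015  0.0106]
lipstick_out 0.27 [ 0.4698 -0.1634  0.0072]
pocket_home 0.66 [ 0.4698 -0.1996  0.0047]
scene [162 222] 4.75
lipstick_out 0.61 [ 0.7039  0.0159 -0.0051]
pocket_home 0.59 [ 0.4609 -0.2006  0.0044]
```

View pics/f.png

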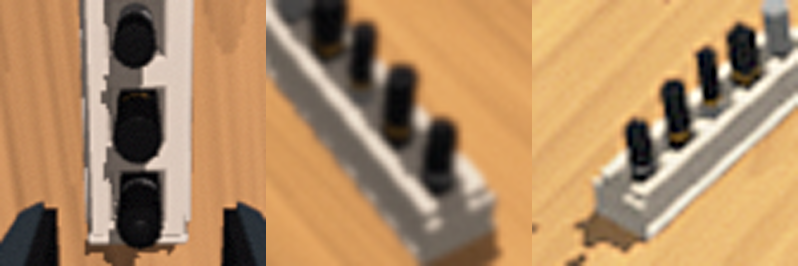

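lipstick_out is seated upright in the 4th pocket. d's top is at wrist crop (139,220), about pixel (257,217). While measuring d I'll also measure the phone's pose from all the views.

Run:
```python
from h import *
np.set_printoptions(precision=4,suppress=True)
p=dict(np.load('wrist5.npz'))
q=ray(p,(139/2.66+205-.4,222/2.66+134-.4),.084); print('d top',q)
print((proj(p,[[.4577,-.2395,.084],[.4577,-.2395,.010],[.4622,-.1997,.086]])-[205,134])*2.66)
# phone screen: scene + side crops
out=[]
for c in ['scene','side']:
    p=dict(np.load(c+'5.npz')); im=cv2.imread('pics/'+c+'5.png'); u=proj(p,[[.62,.222,.08]])[0].astype(int); h=32
    print(c,u-h,6.2); out.append(cv2.resize(im[u[1]-h:u[1]+h,u[0]-h:u[0]+h],(397,397),interpolation=2))
cv2.imwrite('pics/g.png',np.hstack(out))
```

```text
d top [ 0.4589 -0.2345  0.084 ]
[[136.3265 232.2571]
 [136.3851 173.843 ]
 [137.0386 141.97  ]]
scene [254 157] 6.2
side [223 136] 6.2
```

View pics/g.png

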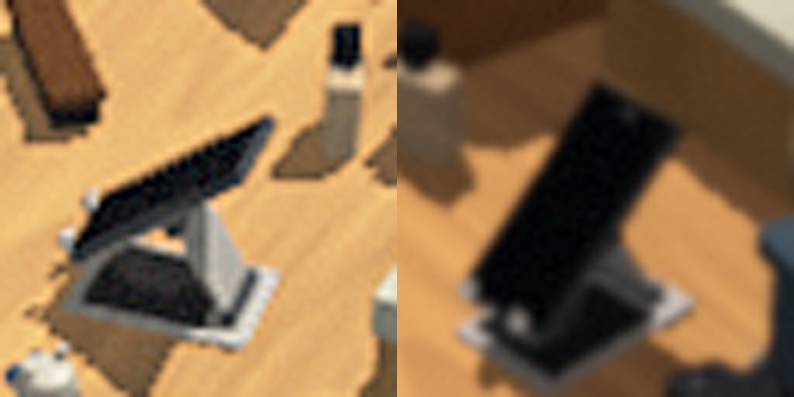

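Phone from both fixed cameras: the lens dot shows in the side crop at about (630,115), and the screen leans back as described. Now I'll grasp d.

step_arm --plan '[-0.017,-0.154,0,0,0,0,-0.017,-0.154,-0.1,0,0,0,-0.017,-0.154,-0.25,0,0,0,-0.017,-0.154,-0.4,0,0,0,-0.017,-0.154,-0.5,0,0,0,-0.017,-0.154,-0.57,0,0,0,-0.017,-0.154,-0.606,0,0,0,-0.017,-0.154,-0.606,0,0,0,-0.017,-0.154,-0.606,0,0,0,-0.017,-0.154,-0.606,0,0,0]'

```text
clock: 12.68
tool_pos: [0.4585, -0.2385, 0.055]
tcp_rot: [0.001, 0.743, 0.669, 0.0]
ft_force: [-0.3, -0.8, -0.0]
grip_width: 0.453
gripper_force: 0.0
```

step_arm --plan '[0,0,0,0,0,0,0,0,0,0,0,0,0,0,0,0,0,0,0,0,0,0,0,0,0,0,0,0,0,0,0,0,0,0,0,0,0,0,0,0,0,0]' --grip 1 --squeeze 20

```text
clock: 13.27
tool_pos: [0.4582, -0.2383, 0.0543]
tcp_rot: [0.0, 0.743, 0.669, 0.0]
ft_force: [-0.4, -0.3, 6.7]
grip_width: 0.211
gripper_force: 20.0
```

step_arm --plan '[0,0,0,0,0,0,0,0,0.04,0,0,0,0,0,0.1,0,0,0,0,0,0.2,0,0,0,0,0,0.35,0,0,0,0,0,0.5,0,0,0,0,0,0.65,0,0,0,0,0,0.8,0,0,0,0,0,1,0,0,0,0,0,1,0,0,0]'

```text
clock: 14.1
tool_pos: [0.4594, -0.239, 0.311]
tcp_rot: [0.004, 0.743, 0.67, 0.001]
ft_force: [0.5, 0.5, 0.4]
grip_width: 0.209
gripper_force: 20.0
```

step_arm --plan '[0.1,1,0.2,0,0,0,0.1,1,0.2,0,0,0,0.1,1,0.2,0,0,0,0.1,1,0.2,0,0,0,0.1,1,0.2,0,0,0,0.1,1,0.2,0,0,0,0.1,1,0.2,0,0,0]'

```text
clock: 14.68
tool_pos: [0.4829, 0.0171, 0.3558]
tcp_rot: [0.0, 0.742, 0.671, 0.001]
ft_force: [-0.4, -1.1, 0.3]
grip_width: 0.213
gripper_force: 20.0
```

step_arm --plan '[0,0.4,0,0,0,0,0,0.4,0,0,0,0,0,0.4,0,0,0,0,0,0.4,0,0,0,0,0,0.4,0,0,0,0,0,0.4,0,0,0,0]'

```text
clock: 15.18
tool_pos: [0.4827, 0.1114, 0.3541]
tcp_rot: [0.0, 0.743, 0.669, -0.0]
ft_force: [-0.9, 0.6, -1.1]
grip_width: 0.212
gripper_force: 20.0
```

Run:
```python
from h import *
np.set_printoptions(precision=4,suppress=True)
o=ctrl.get_obs(); print(o['clock'],o['tool_pos'],o['tcp_rot'],o['grip_width'],o['gripper_force'],o['q'])
for c in ['wrist','scene','side']:
    p=ctrl.capture(c); save(p,c+'6'); np.savez(c+'6',tool=o['tool_pos'],**{k:p[k] for k in('eye','orientation','mtx')})
    for n in ['phone_lens','phone_stand','lipstick_d']:
        for r in ctrl.landmark_of(p,n)[:5]:
            w=world(p,r['position']); print(c,n,round(r['score'],2),w,proj(p,w)[0].round())
```

```text
15.1833 [0.4827 0.1114 0.3541] [ 0.0001  0.7428  0.6695 -0.0002] 0.21215210100586293 19.99989737814758 [ 0.1064  0.1977  1.4472 -0.0003  1.4968  0.2101]
wrist phone_lens 0.86 [0.3417 0.212  0.1834] [126. 104.]
wrist phone_lens 0.56 [0.6445 0.2253 0.1327] [375.  67.]
wrist phone_stand 0.83 [0.5968 0.2192 0.0033] [316.  83.]
wrist phone_stand 0.56 [0.2861 0.1919 0.0021] [144. 119.]
wrist lipstick_d 0.85 [0.4878 0.1074 0.3065] [264. 218.]
wrist lipstick_d 0.74 [ 0.463  -0.1591  0.0115] [261. 280.]
scene phone_lens 0.87 [0.6449 0.2209 0.1301] [293. 181.]
scene phone_lens 0.58 [0.3411 0.2108 0.1803] [225. 152.]
scene phone_lens 0.54 [0.5459 0.6686 0.1853] [317. 115.]
scene phone_lens 0.37 [0.6016 0.0449 0.0005] [261. 229.]
scene phone_stand 0.95 [0.2853 0.187  0.0021] [214. 186.]
scene phone_stand 0.91 [0.5964 0.2231 0.0011] [281. 203.]
scene phone_stand 0.67 [ 0.4818  0.6661 -0.0004] [303. 146.]
scene phone_stand 0.36 [0.4839 0.1058 0.3075] [240. 146.]
scene lipstick_d 0.59 [ 0.4642 -0.1655  0.0107] [200. 249.]
scene lipstick_d 0.57 [ 0.475  -0.0843  0.0099] [215. 237.]
scene lipstick_d 0.56 [0.4797 0.1052 0.307 ] [239. 146.]
scene lipstick_d 0.5 [ 0.4689 -0.1283  0.0061] [207. 244.]
scene lipstick_d 0.38 [ 0.4676 -0.1605  0.0096] [201. 249.]
side phone_lens 0.95 [0.5438 0.6733 0.1846] [178. 103.]
side phone_lens 0.74 [0.6415 0.2308 0.1303] [259. 154.]
side phone_lens 0.59 [0.3476 0.2118 0.1812] [189. 173.]
side phone_lens 0.21 [ 0.467  -0.1223  0.0121] [281. 256.]
side phone_stand 0.9 [ 0.5966  0.2231 -0.0026] [251. 188.]
side phone_stand 0.78 [0.286  0.1885 0.0005] [182. 226.]
side phone_stand 0.76 [0.4856 0.6702 0.0047] [171. 144.]
side lipstick_d 0.7 [ 0.4708 -0.1221  0.0075] [282. 257.]
side lipstick_d 0.63 [0.4819 0.1103 0.3096] [240. 139.]
side lipstick_d 0.52 [ 0.4684 -0.1206  0.0103] [281. 256.]
side lipstick_d 0.47 [ 0.474  -0.0795  0.0105] [274. 247.]
```

View pics/wrist6.png

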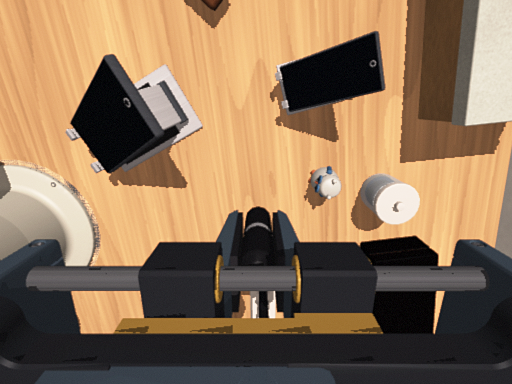

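The wrist picture shows d held between the fingers at (258,225). The small phone is fully in view: screen corners about (376,33), (384,87), (288,112) and (278,64), lens ring at (374,63). I'll fit the screen's pose to this.

Run:
```python
from h import *
from scipy.optimize import minimize, least_squares
np.set_printoptions(precision=4,suppress=True)
p=dict(np.load('wrist6.npz')); im=cv2.imread('pics/wrist6.png'); g=im.max(2)
print('row62 x355-395',g[62,355:395]); print('col330 y40-115',g[42:112:1,330])
m=((g<60)).astype(np.uint8); m[:20]=0;m[125:]=0;m[:,:265]=0;m[:,400:]=0
m=cv2.morphologyEx(m,cv2.MORPH_CLOSE,np.ones((5,5)))
n,l,s,_=cv2.connectedComponentsWithStats(m); k=1+s[1:,4].argmax(); m=(l==k).astype(np.uint8); print(s[k])
h=cv2.convexHull(cv2.findContours(m,0,2)[0][0]); print('quad',cv2.approxPolyDP(h,4,True)[:,0].tolist())
def frame(yaw,el):
    x=np.array([np.cos(el)*np.cos(yaw),np.cos(el)*np.sin(yaw),-np.sin(el)]); y=np.array([-np.sin(yaw),np.cos(yaw),0]); return x,y,np.cross(x,y)
def corners(v):
    x,y,z=frame(v[3],v[4]); L=v[:3]; return np.array([L+a*.036*y+b*z for a,b in((1,.009),(-1,.009),(-1,-.141),(1,-.141))])
ys,xs=np.mgrid[0:384,0:512]
S=8
M=cv2.resize(m[20:125,265:400],None,fx=S,fy=S,interpolation=0)
ring=np.array([373.5,63.])
def cost(v):
    q=(proj(p,corners(v))-[264.5,19.5])*S; c=np.zeros_like(M); cv2.fillPoly(c,[np.round(q).astype(np.int32)],1)
    return (c!=M).sum()/S**2 + 3*np.sum((proj(p,v[:3])[0]-ring)**2)
best=None
for el in (.87,.93,1.0,1.05):
    r=minimize(cost,[.644,.2245,.13,.03,el],method='Nelder-Mead',options=dict(initial_simplex=np.array([.644,.2245,.13,.03,el])+np.vstack([np.zeros(5),np.diag([.01,.01,.01,.1,.1])]),maxiter=600))
    print(r.fun,r.x,np.degrees(r.x[4]))
    if best is None or r.fun<best.fun: best=r
v=best.x; print('corners',proj(p,corners(v)).round(1).tolist()); x,y,z=frame(v[3],v[4]); print('n',x)
```

```text
row62 x355-395 [ 11  12  11  12  13   9  12  13   6   9  10  13  11   8  32  73  75  36
  38  89 135  61  11  30  71  78  85 168 241 236 232 233 234 236 235 235
 236 236 233 229]
col330 y40-115 [238 237 237 241 249 182  82  34  12   7  13  12  12   9  13  13  12   3
  14  10   8  11  11  10   8  11   8  10  11   8   7  11  11  16  10  12
   6  11   9   8   8  16  14   6   5  10   7   7   9  11  11   5  10  13
  11   5  12  11   8  33  43  94 108 110 107 107 107 110 108 112]
[ 280   33  103   79 5083]
quad [[375, 33], [381, 90], [289, 110], [281, 67]]
184.82069765209593 [0.6423 0.2291 0.1276 0.1466 0.8419] 48.237841431731354
177.97796284631963 [0.6429 0.2294 0.1264 0.1483 0.8444] 48.38056791177333
98.43732220090509 [0.6474 0.231  0.1153 0.1585 0.8941] 51.230718001335724
97.91260948586931 [0.6487 0.2313 0.112  0.1588 0.9115] 52.22381519336352
corners [[374.8, 31.8], [382.2, 89.6], [289.3, 111.5], [279.2, 67.2]]
n [ 0.6049  0.0969 -0.7904]
```

```bash
cat > fit.py <<'E'
from h import *
from scipy.optimize import least_squares
from scipy.ndimage import map_coordinates
def frame(yaw,el):
    x=np.array([np.cos(el)*np.cos(yaw),np.cos(el)*np.sin(yaw),-np.sin(el)]); y=np.array([-np.sin(yaw),np.cos(yaw),0]); return x,y,np.cross(x,y)
def corners(v):
    x,y,z=frame(v[3],v[4]); L=v[:3]; return np.array([L+a*.036*y+b*z for a,b in((1,.009),(-1,.009),(-1,-.141),(1,-.141))])
def edges(p,g,v,th=27,reach=7):
    """edge pixels of the black screen, per side (side order: top, right, bottom, left)"""
    q=proj(p,corners(v)); c=q.mean(0); out=[]
    for i in range(4):
        a,b=q[i],q[(i+1)%4]; d=(b-a)/np.linalg.norm(b-a); n=np.array([d[1],-d[0]]); n*=np.sign(n@((a+b)/2-c))
        for s in np.linspace(.15,.85,25):
            t=np.arange(-reach,reach+.01,.1); P=a+s*(b-a)+t[:,None]*n
            pr=map_coordinates(g,[P[:,1],P[:,0]],order=1,mode='nearest'); k=np.nonzero(pr>th)[0]
            if len(k) and k[0]>0: out.append((i,s,P[k[0]]))
    return out
def fit(p,im,v,ring=None,skip=(2,),z=.127):
    g=cv2.GaussianBlur(im.max(2).astype(float),(0,0),.6)
    for it in range(6):
        E=edges(p,g,v,reach=7 if it<3 else 4)
        def res(w):
            q=proj(p,corners(w)); r=[]
            for i,s,P in E:
                if i in skip: continue
                a,b=q[i],q[(i+1)%4]; d=(b-a)/np.linalg.norm(b-a); r.append(d[0]*(P-a)[1]-d[1]*(P-a)[0])
            if ring is not None: r+=list(8*(proj(p,w[:3])[0]-ring))
            return np.r_[r,(w[2]-z)/.001*3]
        s=least_squares(res,v,x_scale=[.01,.01,.01,.1,.1],loss='soft_l1'); v=s.x
    r=res(v); sides={i:round(float(np.sqrt(np.mean([x*x for x,e in zip(r,[e for e in E if e[0] not in skip]) if e[0]==i] or [0]))),2) for i in range(4)}
    return v,sides,s.cost
E
python3 - <<'E'
from fit import *
np.set_printoptions(precision=4,suppress=True)
p=dict(np.load('wrist6.npz')); im=cv2.imread('pics/wrist6.png')
for skip in ((2,),()):
  for ring in (np.array([372.7,63.]),None):
    v,s,c=fit(p,im,np.array([.645,.229,.127,.13,.88]),ring,skip); print(skip,v,np.degrees(v[3:]),s,c)
v,s,c=fit(p,im,np.array([.645,.229,.127,.13,.88]),np.array([372.7,63.]),(2,))
n=frame(v[3],v[4])[0]; T=v[:3]-.1644*n; print('n',n,'target tcp',T)
o=ctrl.get_obs(); Rc=rot(o['tcp_rot']); zc=Rc.apply([0,0,1]); ax=np.cross(zc,n); ax/=np.linalg.norm(ax); rv=ax*np.arccos(zc@n)
print('shift/0.25',(T-o['tool_pos'])/.25,'turn',rv/(np.pi/2))
g=im.max(2); print('ring patch');print(g[56:71,366:382])
E
```

```text
(2,) [0.6441 0.2305 0.1269 0.1382 0.3902] [ 7.9164 22.3575] {0: 0.46, 1: 0.8, 2: 0.0, 3: 1.07} 19.802757748818756
(2,) [0.6434 0.2304 0.1269 0.1411 0.4434] [ 8.0853 25.4051] {0: 0.19, 1: 0.78, 2: 0.0, 3: 1.05} 16.516516232077482
() [0.6421 0.2307 0.1265 0.1679 0.8264] [ 9.6175 47.3475] {0: 0.5, 1: 1.5, 2: 0.48, 3: 1.99} 69.93614928446105
() [0.6417 0.2292 0.1266 0.1498 0.8202] [ 8.5814 46.9913] {0: 0.09, 1: 1.99, 2: 0.46, 3: 1.41} 51.50817840661758
n [ 0.916   0.1274 -0.3804] target tcp [0.4935 0.2096 0.1895]
shift/0.25 [ 0.0424  0.3909 -0.6578] turn [ 0.1035 -0.7444 -0.    ]
ring patch
[[  5  11  10  10  10  11  12  13   9   7   7  34  72  81  71 148]
 [ 14   6  13  15   9  10  12  11  11   7   7  26  64  79  72 147]
 [ 16  11   9   9  11   8   5   1   2   1   8  22  52  79  77 126]
 [  6   5   5  13   2  11  19  29  20   7   6  19  49  81  75 104]
 [ 14  12  13   9  12  40  94 134  99  41   3  13  45  75  78  97]
 [ 10   9   8  10  51  95  85 103 120 122  27  10  38  69  76  97]
 [ 13  11   8  32  73  75  36  38  89 135  61  11  30  71  78  85]
 [ 14   5  13  50  93  48  11  10  61 111  43   6  33  73  76  78]
 [ 10   8  11  53 101  73  26  30  86 128  33   1  35  70  78  70]
 [  5   7  12  36  97 136 103 100 130  79  16   5  26  63  79  72]
 [ 14   8   5  12  43  87 104  73  63  27   7   9  20  51  77  77]
 [  4  13   5   8  13  25  41  25  13   9   6   6  17  45  74  73]
 [ 10   8   8   7   9   8  11  11  12  11  15   7  19  46  73  76]
 [ 14  11  11  12  10  10  13   6  11   7  11  10  11  43  74  77]
 [  6   8   7   9  11   9   9   9  11  11  16  11  10  38  75  79]]
```

step_arm --plan '[0.244,0.413,-0.2,0.03,-0.2,0,0.244,0.413,-0.388,0.062,-0.412,0,0.244,0.413,-0.388,0.062,-0.412,0,0.244,0.413,-0.388,0.062,-0.412,0,0.244,0.413,-0.388,0.062,-0.412,0,0.244,0.413,-0.388,0.062,-0.412,0,0.244,0.413,-0.388,0.062,-0.412,0,0.244,0.413,-0.388,0.062,-0.412,0,0.244,0.413,-0.388,0.062,-0.412,0,0.244,0.413,-0.388,0.062,-0.412,0,0.244,0.413,-0.388,0.062,-0.412,0]'

```text
clock: 16.7
tool_pos: [0.5452, 0.2151, 0.2579]
tcp_rot: [0.177, 0.704, 0.634, 0.268]
ft_force: [-0.5, -0.1, 0.1]
grip_width: 0.214
gripper_force: 20.0
```

Run:
```python
from fit import *
np.set_printoptions(precision=4,suppress=True)
o=ctrl.get_obs(); print(o['clock'],o['tool_pos'],o['tcp_rot'],o['grip_width'],o['q'])
T=np.array(o['tool_pos']);Rt=rot(o['tcp_rot'])
for c in ['wrist','scene','side']:
    p=ctrl.capture(c); save(p,c+'7'); np.savez(c+'7',tool=o['tool_pos'],rt=o['tcp_rot'],**{k:p[k] for k in('eye','orientation','mtx')})
    for n in ['phone_lens','lipstick_d']:
        for r in ctrl.landmark_of(p,n)[:5]:
            w=world(p,r['position']); print(c,n,round(r['score'],2),w,proj(p,w)[0].round(),'tool frame',Rt.inv().apply(w-T))
    if c=='wrist': print('corners expected',proj(p,corners([.643,.230,.127,.148,.916])))
```

```text
16.7 [0.5452 0.2151 0.2579] [0.1775 0.7037 0.6335 0.2683] 0.21434151224174966 [ 0.3427  0.2138  1.9435 -0.3424  0.3575  0.7302]
wrist phone_lens 0.93 [0.645  0.2279 0.1321] [260. 179.] tool frame [-0.0013  0.0036  0.1611]
wrist lipstick_d 0.56 [0.578  0.2164 0.2191] [261. 216.] tool frame [-0.0029  0.0031  0.0506]
corners expected [[255.584  146.7682]
 [270.1736 202.6908]
 [157.0231 230.2449]
 [135.9565 177.8625]]
scene phone_lens 0.86 [0.5476 0.6741 0.1821] [318. 115.] tool frame [ 0.4415 -0.1044  0.103 ]
scene phone_lens 0.6 [0.6435 0.2232 0.1293] [293. 181.] tool frame [-0.0065  0.0014  0.1619]
scene phone_lens 0.6 [0.3435 0.2122 0.1822] [226. 151.] tool frame [-0.0252 -0.2048 -0.0617]
scene lipstick_d 0.65 [ 0.4634 -0.1634  0.0098] [200. 249.] tool frame [-0.4158 -0.1607  0.1134]
scene lipstick_d 0.57 [0.5685 0.2126 0.2213] [274. 157.] tool frame [-0.0069 -0.0027  0.0428]
scene lipstick_d 0.56 [ 0.4721 -0.1268  0.007 ] [208. 244.] tool frame [-0.3796 -0.1603  0.1241]
scene lipstick_d 0.43 [ 0.4735 -0.0871  0.0103] [214. 237.] tool frame [-0.3399 -0.1626  0.126 ]
side phone_lens 0.76 [0.5443 0.6727 0.1816] [178. 103.] tool frame [ 0.4398 -0.1071  0.1013]
side phone_lens 0.68 [0.6445 0.2309 0.1328] [260. 153.] tool frame [0.0017 0.0032 0.1605]
side phone_lens 0.65 [0.3465 0.2134 0.1816] [188. 173.] tool frame [-0.0239 -0.203  -0.0594]
side phone_lens 0.29 [ 0.4655 -0.1619  0.0011] [289. 267.] tool frame [-0.4155 -0.1643  0.1217]
side lipstick_d 0.62 [ 0.467  -0.163   0.0063] [289. 266.] tool frame [-0.4158 -0.1599  0.1183]
side lipstick_d 0.62 [ 0.4659 -0.1633  0.0037] [289. 267.] tool frame [-0.4165 -0.1622  0.1197]
side lipstick_d 0.5 [ 0.4774 -0.0805  0.011 ] [275. 247.] tool frame [-0.3331 -0.1599  0.1284]
side lipstick_d 0.43 [ 0.4688 -0.1226  0.011 ] [282. 256.] tool frame [-0.375  -0.1611  0.1193]
side lipstick_d 0.41 [0.5697 0.214  0.2247] [245. 139.] tool frame [-0.0049  0.0001  0.041 ]
```

View pics/wrist7.png

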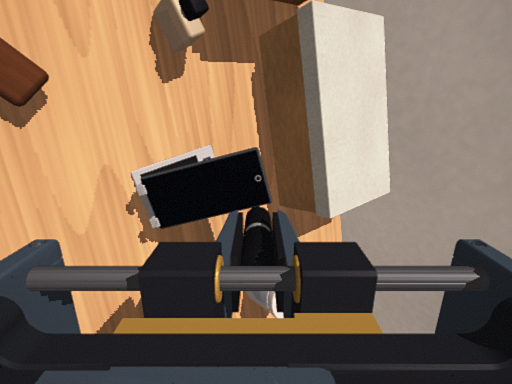

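The wrist picture shows the small phone squarely in view: corners about (258,149), (270,203), (157,228) and (139,178), ring at (258,178). d is held at (258,225) in line with the lens. Refitting the screen plane from here.

Run:
```python
from fit import *
np.set_printoptions(precision=4,suppress=True,linewidth=160)
p=dict(np.load('wrist7.npz')); im=cv2.imread('pics/wrist7.png'); g=im.max(2)
w=g[170:186,251:264].astype(float); w[w<35]=0; yy,xx=np.mgrid[170:186,251:264]; ring=np.array([(w*xx).sum(),(w*yy).sum()])/w.sum(); print('ring',ring)
print('across (mid) ',g[160:222:1,205]); print('along top end',g[188,255:278]); print('along bottom end',g[195,136:160])
v0=np.array([.643,.230,.127,.148,.916])
for th in (27,55):
  import fit as F
  F.edges.__defaults__=(th,7)
  for skip in ((),(1,3),(3,)):
    for z in (.127,.130):
      v,s,c=fit(p,im,v0,ring,skip,z); print(th,skip,v,np.degrees(v[3:]),s,round(c,1))
# PnP from edge-intersected corners
E=edges(p,cv2.GaussianBlur(g.astype(float),(0,0),.6),v,27,5); L=[]
for i in range(4):
    P=np.array([e[2] for e in E if e[0]==i and .2<e[1]<.8],np.float32); l=cv2.fitLine(P,cv2.DIST_HUBER,0,.01,.01).ravel(); L.append(np.cross([l[2],l[3],1],[l[2]+l[0],l[3]+l[1],1]))
C=[]
for i in range(4):
    h=np.cross(L[i-1],L[i]); C.append(h[:2]/h[2])
C=np.array(C); print('corners',C)
obj=np.array([[.036,.009,0],[-.036,.009,0],[-.036,-.141,0],[.036,-.141,0],[0,0,0]]) # (y,z) plane
n,rs,ts,err=cv2.solvePnPGeneric(obj,np.vstack([C,ring]),p['mtx'],None,flags=cv2.SOLVEPNP_IPPE)
for r,t,e in zip(rs,ts,err):
    Rw=rot(p['orientation']).as_matrix()@cv2.Rodrigues(r)[0]; y,z=Rw[:,0],Rw[:,1]; x=np.cross(y,z); print('lens',world(p,t.ravel()),'x',x,'el',np.degrees(np.arcsin(-x[2])),'yaw',np.degrees(np.arctan2(x[1],x[0])),'y',y,e)
```

```text
ring [258.4751 176.8943]
across (mid)  [ 59  67  57  23   9  10   9   9   8  13   9   6   7  11  10   8   7   8   7  10   6   5  13   5  10   7  17  12  12  11  13   9  12   9  13  14   8  13   7
  14   9   9   7  12   8  16   9   9  12  14   9   8   7  10   7   9   7  27  60  98 100 100]
along top end [ 13   3   9  11   8  11   9  13  10   5  13  37  70  77 103 124 125 125 127 123 124 124 108]
along bottom end [122 120 123 143 137 110 107 106  96  92  78  25   7   6   9   4  12  11  11  10   7  10  10   8]
27 () [0.6432 0.2304 0.1263 0.2047 0.8328] [11.7288 47.7158] {0: 0.82, 1: 1.35, 2: 1.04, 3: 1.73} 76.9
27 () [0.6415 0.2309 0.1288 0.211  0.8185] [12.0915 46.8979] {0: 0.92, 1: 1.47, 2: 1.09, 3: 1.86} 84.9
27 (1, 3) [0.6424 0.2307 0.127  0.1388 0.8281] [ 7.9522 47.4491] {0: 0.52, 1: 0.0, 2: 0.68, 3: 0.0} 30.6
27 (1, 3) [0.6402 0.2313 0.13   0.1392 0.8087] [ 7.9751 46.3371] {0: 0.51, 1: 0.0, 2: 0.69, 3: 0.0} 31.4
27 (3,) [0.6425 0.2307 0.1269 0.1644 0.829 ] [ 9.4171 47.4967] {0: 0.52, 1: 0.4, 2: 0.85, 3: 0.0} 34.5
27 (3,) [0.6404 0.2313 0.1299 0.1673 0.8104] [ 9.5881 46.4344] {0: 0
[... 321 characters left out ...]
0, 2: 0.83, 3: 0.0} 24.3
55 (1, 3) [0.6417 0.231  0.13   0.1383 0.8403] [ 7.9221 48.1466] {0: 0.47, 1: 0.0, 2: 0.82, 3: 0.0} 24.3
55 (3,) [0.644  0.2304 0.127  0.1612 0.8615] [ 9.237 49.361] {0: 0.46, 1: 0.3, 2: 1.01, 3: 0.0} 27.4
55 (3,) [0.6419 0.231  0.1299 0.1651 0.8413] [ 9.4579 48.2036] {0: 0.47, 1: 0.41, 2: 1.0, 3: 0.0} 28.7
corners [[255.2768 149.9719]
 [269.2026 201.423 ]
 [159.842  227.8199]
 [142.3305 179.2107]]
lens [0.6579 0.2251 0.1073] x [ 0.5225  0.1713 -0.8353] el 56.642123771453235 yaw 18.147107364155254 y [-0.1789  0.9798  0.089 ] [1.1218]
lens [0.6695 0.2238 0.0917] x [ 0.2998 -0.5018 -0.8113] el 54.22545029350443 yaw -59.14245268322557 y [ 0.1116  0.8631 -0.4926] [2.182]
```

Run:
```python
from fit import *
np.set_printoptions(precision=4,suppress=True,linewidth=160)
D=[]
for k,ring in (('6',[372.9,62.8]),('7',[258.5,176.9])):
    p=dict(np.load('wrist%s.npz'%k)); g=cv2.GaussianBlur(cv2.imread('pics/wrist%s.png'%k).max(2).astype(float),(0,0),.6); D.append((p,g,np.array(ring)))
def cor(v,b,lip):
    x,y,z=frame(v[3],v[4]); L=v[:3]; return np.array([L+a*(.036-b)*y+c*z for a,c in((1,.009-b),(-1,.009-b),(-1,-.141+b+lip),(1,-.141+b+lip))])
import fit as F
def run(th,fb,fl,z=.127,zs=.0015):
    w=np.array([.643,.230,.127,.148,.92,0,0])
    for it in range(6):
        F.corners=lambda v:cor(w[:5],w[5],w[6])
        ES=[edges(p,g,w,th,6 if it<3 else 4) for p,g,_ in D]
        def res(w):
            r=[]
            for (p,g,ring),E in zip(D,ES):
                q=proj(p,cor(w[:5],w[5],w[6]))
                for i,s,P in E:
                    if i==2 and not .3<s<.7: continue
                    a,b=q[i],q[(i+1)%4]; d=(b-a)/np.linalg.norm(b-a); r.append(d[0]*(P-a)[1]-d[1]*(P-a)[0])
                r+=list(4*(proj(p,w[:3])[0]-ring))
            return np.r_[r,(w[2]-z)/zs*5,w[5]/(.001 if fb else 1e-6),w[6]/(.003 if fl else 1e-6)]
        s=least_squares(res,w,x_scale=[.01,.01,.01,.1,.1,.001,.003],loss='soft_l1'); w=s.x
    J=s.jac; sd=np.sqrt(np.diag(np.linalg.inv(J.T@J)))
    print(th,fb,fl,z,w,'el/yaw',np.degrees(w[[4,3]]),'cost',round(s.cost,1),'sd_el',np.degrees(sd[4]))
for th in (27,45):
    for fb,fl in ((0,0),(1,0),(0,1),(1,1)): run(th,fb,fl)
run(45,1,1,.127,.01)
```

```text
27 0 0 0.127 [ 0.6423  0.2305  0.1265  0.1893  0.8312  0.     -0.    ] el/yaw [47.6215 10.8475] cost 128.2 sd_el 0.32794669349077504
27 1 0 0.127 [0.644  0.2302 0.1285 0.1605 0.8963 0.0028 0.    ] el/yaw [51.3556  9.1949] cost 16.9 sd_el 0.38060388985132115
27 0 1 0.127 [ 0.6423  0.2304  0.1268  0.1937  0.7949  0.     -0.0038] el/yaw [45.543  11.0979] cost 123.1 sd_el 0.6919058716773744
27 1 1 0.127 [0.6443 0.2302 0.1277 0.1579 0.918  0.0028 0.0015] el/yaw [52.6001  9.0471] cost 15.1 sd_el 0.8558728424124479
45 0 0 0.127 [ 0.6429  0.2304  0.1268  0.1807  0.8502  0.     -0.    ] el/yaw [48.7107 10.3549] cost 77.7 sd_el 0.2779456619424564
45 1 0 0.127 [0.6442 0.2302 0.1278 0.162  0.8971 0.0019 0.    ] el/yaw [51.4023  9.2836] cost 14.0 sd_el 0.3604542004088673
45 0 1 0.127 [ 0.6429  0.2303  0.1269  0.1836  0.8275  0.     -0.0023] el/yaw [47.4145 10.5188] cost 76.1 sd_el 0.653694692125603
45 1 1 0.127 [0.6444 0.2302 0.1275 0.1602 0.9103 0.0019 0.001 ] el/yaw [52.157   9.1787] cost 13.5 sd_el 0.7972108712483517
45 1 1 0.127 [ 0.6432  0.2302  0.1301  0.1622  0.884   0.0021 -0.0004] el/yaw [50.6511  9.2921] cost 9.2 sd_el 0.9019108759477134
```

Run:
```python
from fit import *
np.set_printoptions(precision=4,suppress=True)
o=ctrl.get_obs(); T=np.array(o['tool_pos']); Rt=rot(o['tcp_rot']); z=Rt.apply([0,0,1])
L=np.array([.644,.230,.128]); n=frame(np.radians(9.1),np.radians(52))[0]
print(T,z,n,np.degrees(np.arccos(z@n)),'turn',np.cross(z,n)/(np.pi/2))
a=np.cross(z,n); R2=R.from_rotvec(a)*Rt
U=T+Rt.apply([-.0025,0,.0443]); print('underside rel lens now',U-L,(L-U)@n)
T2=L-.12*n-R2.apply([-.0025,0,.0443]); print('shift/.25',(T2-T)/.25)
```

```text
[0.544  0.2151 0.2569] [ 0.6019  0.0905 -0.7934] [ 0.6079  0.0974 -0.788 ] 0.6067555423447093 turn [ 0.0038 -0.0051  0.0023]
underside rel lens now [-0.0735 -0.0133  0.0934] 0.11959126291608727
shift/.25 [0.0011 0.0053 0.0037]
```

Only about 1.6 mm and 0.6 degrees remain. I'll make that small trim and settle.

step_arm --plan '[0.001,0.005,0.004,0.004,-0.005,0.002,0.001,0.005,0.004,0.004,-0.005,0.002,0.001,0.005,0.004,0.004,-0.005,0.002,0.001,0.005,0.004,0.004,-0.005,0.002,0.001,0.005,0.004,0.004,-0.005,0.002,0.001,0.005,0.004,0.004,-0.005,0.002,0.001,0.005,0.004,0.004,-0.005,0.002,0.001,0.005,0.004,0.004,-0.005,0.002]'

```text
clock: 17.82
tool_pos: [0.5442, 0.2164, 0.2579]
tcp_rot: [0.177, 0.702, 0.634, 0.273]
ft_force: [-0.0, 0.0, -0.6]
grip_width: 0.205
gripper_force: 20.0
```

Run:
```python
from fit import *
np.set_printoptions(precision=4,suppress=True)
o=ctrl.get_obs(); T=np.array(o['tool_pos']); Rt=rot(o['tcp_rot']); n=frame(np.radians(9.1),np.radians(52))[0]; L=np.array([.644,.230,.128])
U=T+Rt.apply([-.0025,0,.0443]); d=L-U; print(o['clock'],np.degrees(np.arccos(Rt.apply([0,0,1])@n)),'dist',d@n,'off',np.linalg.norm(d-(d@n)*n),o['grip_width'],o['gripper_force'],o['joint_vel'])
# held and out-lipstick sanity
for c in ('scene','side'):
    p=ctrl.capture(c)
    print(c,[(round(r['score'],2),world(p,r['position']).round(3).tolist()) for r in ctrl.landmark_of(p,'lipstick_d')[:6]])
print(ctrl.close_job())
```

```text
17.8167 0.00714086871711665 dist 0.12007313036775166 off 6.526404582641249e-05 0.2052825545140065 19.999949300545268 [-0.0006  0.0006  0.0007 -0.0005 -0.0004 -0.0002]
scene [(0.63, [0.565, 0.218, 0.22]), (0.56, [0.472, -0.127, 0.007]), (0.5, [0.475, -0.086, 0.01]), (0.37, [0.463, -0.166, 0.01])]
side [(0.68, [0.467, -0.162, 0.006]), (0.61, [0.567, 0.218, 0.225]), (0.46, [0.643, 0.231, 0.129]), (0.42, [0.47, -0.121, 0.013]), (0.4, [0.477, -0.08, 0.008])]
the job is handed in; nothing more can be done
None
```

I handed the job in at about 18 s of the 51 s: lipstick_out is back in the empty fourth pocket and released, and lipstick_d, from the pocket directly to its right, is held steady with its underside square to the small phone's lens, centred and about 12 cm away by my measurements.

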